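# Weigh two tins by hand and hold out the full one

## Task

Two sealed tins that look alike but for their red and blue lids stand on the cork mat: one is full of steel screws, the other nearly empty. Lift the red-lidded tin at least 5 cm off the mat to feel its weight, set it down (do not drop it) on the mat again and let go, then lift the blue-lidded one as high; take whichever is heavier and hold it upright and still over the middle of the grey compartment box, about 10 cm above its lid, with the lighter tin left standing on the mat. Finish while still holding the heavier tin there; keep both tins upright and leave everything else on the table where it is.

Things in the scene. Friction and masses are not known exactly. Their poses are not given: they have to be found in the camera images.
- red_tin_center (a point): centre (half-way up) of the tin with the red lid: round ribbed aluminium tin without a label, 56 mm diameter (lid 57 mm), 60 mm high, upright, closed, so this point is 30 mm above its foot. Contents hidden and shift a few mm inside. Of the two tins one weighs 0.13 to 0.22 kg and the other 0.45 to 0.65 kg; which one is which changes from start to start
- blue_tin_center (a point): centre (half-way up) of the tin with the blue lid, otherwise the same as the red-lidded tin, 60 mm high, 56 mm diameter
- red_tin: the same red-lidded tin, origin at the centre of its foot, z up
- blue_tin: the same blue-lidded tin, origin at the centre of its foot, z up
- mat: cork mat, fixed, 270 mm along its own x, 160 mm along its own y, 5 mm thick; origin at the centre of its underside on the table (its top is at z = 0.005). The tins start on it about 140 mm apart along its x
- box_top (a point): middle of the top of the grey compartment box's lid, 38 mm above the table
- parts_box: grey plastic compartment box, closed and fixed, 120 mm along its own x, 170 mm along its own y, 38 mm high; origin at the centre of its underside
- wire_spool_center (a point): centre of a blue wire spool, 64 mm diameter, 58 mm high, loose; to be left alone
- masking_tape_center (a point): centre of a roll of masking tape lying flat, 100 mm diameter, 24 mm high, loose; to be left alone
- solder_spool_center (a point): centre of a small orange solder reel, 48 mm diameter, 30 mm high, loose; to be left alone
- sanding_block_center (a point): centre of a cork sanding block, 57x92 mm, 31 mm high, loose; to be left alone
Not all that is in view belongs to the job. Leave any pink or turquoise look-alike of the blue_tin alone.

How it is judged (in metres and radians):
On the way, in this order (a step that is already met when the one before it is completed fails the run):
1. the red-lidded tin is lifted clear of the mat while the blue-lidded one stands on it (height (world z) of red_tin_center above 0.075 m and contact force between red_tin and the fingers above 1 N and contact force between blue_tin and mat above 0.3 N), for 0.2 s.
2. the red-lidded tin is back on the mat, upright and released (contact force between red_tin and mat above 0.3 N and contact force between red_tin and the fingers below 0.05 N and angle between red_tin_center's own z axis and vertical below 0.1 rad and linear speed of red_tin below 0.03 m/s), for 0.2 s.
3. the blue-lidded tin is lifted clear of the mat while the red-lidded one stands on it (height (world z) of blue_tin_center above 0.075 m and contact force between blue_tin and the fingers above 1 N and contact force between red_tin and mat above 0.3 N), for 0.2 s.
At the end, for the whole second after the job is handed in: The heavier tin is held by the fingers, still, upright within 0.2 rad, within 45 mm of over the middle of the box lid, its centre 0.105 to 0.26 m above the table; the lighter tin stands upright and released on the mat (it presses on it with under 3.3 N) (((contact force between red_tin and the fingers above 1 N and contact force between red_tin and parts_box below 0.05 N and height (world z) of red_tin_center between 0.105 and 0.26 m and horizontal distance between red_tin_center and box_top below 0.045 m and angle between red_tin_center's own z axis and vertical below 0.2 rad and linear speed of red_tin below 0.05 m/s and contact force between blue_tin and mat between 0.3 and 3.3 N and contact force between blue_tin and the fingers below 0.05 N and angle between blue_tin_center's own z axis and vertical below 0.1 rad and linear speed of blue_tin below 0.03 m/s) or (contact force between blue_tin and the fingers above 1 N and contact force between blue_tin and parts_box below 0.05 N and height (world z) of blue_tin_center between 0.105 and 0.26 m and horizontal distance between blue_tin_center and box_top below 0.045 m and angle between blue_tin_center's own z axis and vertical below 0.2 rad and linear speed of blue_tin below 0.05 m/s and contact force between red_tin and mat between 0.3 and 3.3 N and contact force between red_tin and the fingers below 0.05 N and angle between red_tin_center's own z axis and vertical below 0.1 rad and linear speed of red_tin below 0.03 m/s))); the arm keeps its last pose, push and grip.
It fails at once if a tin is tipped over (angle between any of red_tin_center, blue_tin_center's own z axis and vertical above 0.5 rad).
It fails at once if a tin is dropped or thrown (moves faster than 0.6 m/s untouched by the fingers) ((linear speed of red_tin above 0.6 m/s and contact force between red_tin and the fingers below 0.05 N) or (linear speed of blue_tin above 0.6 m/s and contact force between blue_tin and the fingers below 0.05 N)).
It fails at once if a bystander is moved more than 30 mm (distance of any of wire_spool_center, masking_tape_center, solder_spool_center, sanding_block_center from where it was at the start of the episode above 0.03 m).
It also fails if it takes over 72 s, if anything falls off the work surface, if the arm or the gripper's body presses on something with over 40 N, if the wrist force passes 120 N, or if a joint passes its speed limit or range.

## Robot

A 7-joint arm with a two-finger parallel gripper is mounted at the origin on a cart in front of the work surface, level with it; the furniture and walls round the work are solid. World frame = base frame: x ahead of the robot, y to its left, z up, the work surface at z = 0. Lengths are in mm, angles in rad, forces in N, time in s.
With the tool pointing down it reaches from about 425 to 875 mm from the base axis. Payload 9.9 kg.
Tool frame: the origin (TCP) lies midway between the tips of the shut fingers; the grasp point (between the pads) lies 19 mm behind it (grip_depth is the z of the grasp point in the tool frame, in mm); z points along the fingers, y is the direction in which the jaws open and shut (so a half turn about z gives the same grasp; the last joint's range is limited). The gripper opens to 85 mm and grips with 20 to 120 N. Pads are 22 mm wide; open, the fingers measure 114 mm over their backs; the gripper's body (76 mm by 85 mm) begins 54 mm behind the grasp point. The pads swing forward as they close: fully open they stand 13 mm farther back than shut.
Start: joints at [1.216, 0.576, 0.025, 1.437, -0.015, 1.129, -0.057], TCP at [180.568, -650.403, 231.289] pointing down, gripper open.
Joint ranges: [-2.76, 2.76], [-0.34, 2.15], [-1.52, 1.57], [0.19, 2.46], [-1.09, 4.23], [0.17, 1.99], [-2.82, 2.82]. Speed limits (rad/s): [2.22, 2.22, 3.01, 3.01, 3.14, 3.14, 3.14].

## Interface

Orientations are given as a rotation vector (axis times angle).
In Python, from plant import * gives the robot as it stands.
- The arm moves only by the shell command python3 -m pendant 'ROWS'. ROWS is text: rows parted by semicolons, each of 7 numbers parted by spaces: the turn, a rotation vector about the tool's x, y, z in rad, then the shift along the tool's x, y, z in mm, then the closure, from 0 (fully open) to 1 (shut). A call has 1 to 12 rows; each row shifts and turns the pose as measured when the row begins, along the tool's axes as they then stand; what a row does not reach is not made up. A row lasts 1/10 s, in which the tool goes at most 50 mm and 8.59 degrees, less where a joint would pass 70% of its speed; a pose out of reach is approached as far as the arm can. A call is refused whole if a number of a shift passes 50 or a number of a turn 0.15, either way. A call with a gripper value outside its range is refused whole. The fingers move at their own pace and stop on an object; the grip force is fixed at half the most. Time passes only in rows, so rows that do not move let the fingers close. It gives the time, the measured TCP pose, the force and the opening at its end, in the units of the state.
- observe(): the state, without advancing time (a new reading comes with each control period).
- camera(name): name is "scene" or "top"; returns a dict with "img" (384x512x3 uint8, red, green, blue), "vertical_fov" (degrees; the focal length in pixels is half the picture's height over the tangent of half this angle, whatever the lens; pixels are square), "cx", "cy" (the principal point, pixels), "k1" (the pictures are not rectified: a ray, as slopes to the right and down, at radius r is drawn at 1 + k1 r^2 times it, then the intrinsics apply), "world_from_camera" (4x4, takes a point from camera to world coordinates). Camera axes: x right, y down, z forward; pixel columns grow to the right and rows downward; lengths in mm; the calibration is good to about 2 mm. A picture is of the moment at which its call begins. There is no depth.
- finish_job(): hands the job in, once; it reports no verdict.
Trained networks look in a picture, given as the dict that the camera call returned (one of the last four; its "shot" number tells which), for a name from the list of things; names that differ only in an ending like _2 or _b are one class to them, and where a whole thing is asked for, a point or a joint stands for the part that bears it (a point fixed in the world has none). Each returns a list of dicts, best first, with "conf" (0 to 1); they miss things now and then, are a little off and sometimes report something else, mostly with a low value. They report only what shows in the picture. A call takes as long as a camera call. They do not tell look-alikes from the thing itself.
- search_frame(picture, thing): "xy" ([column, row] in pixels, amid what is visible of it).
The state is a dict: "time_s": time; "joint_pos": joint angles; "dq": joint speeds; "joint_efforts": joint torques, N m; "tool_pos": TCP position; "eef_rot": TCP orientation; "ft_force": force on the tool from outside, world axes, zero at the start; "wrist_torque": the same for the moment, N m; "gripper_width": finger opening in mm.
Only numpy, scipy, OpenCV 4.12 (cv2) and the standard library are available. Lean on these libraries where they do the work, as an engineer would, in place of code of your own. Each camera call takes 0.05 s, during which the arm holds its last target. There are 200 camera calls.

## Working session

There is one attempt and no reset: what is moved stays moved. The work goes in short steps, Python scripts to look and compute and a shell command to move; the robot and the scene stay as the last step left them, time stands still between calls to the robot, and variables do not carry over. Pictures are saved under pics/ and viewed, about 8 in all and at most 12, crops included, and the job is handed in when it is done.

```bash
mkdir -p pics; cat > h.py <<'E'
from plant import *
import numpy as np, cv2
from scipy.spatial.transform import Rotation as R
def K(c):
    f=c["img"].shape[0]/2/np.tan(np.radians(c["vertical_fov"])/2)
    return np.array([[f,0,c["cx"]],[0,f,c["cy"]],[0,0,1.]])
def ray(c,uv,z):
    p=cv2.undistortPoints(np.array([[uv]],float),K(c),np.array([c["k1"],0,0,0.]))[0,0]
    T=np.array(c["world_from_camera"]); d=T[:3,:3]@[p[0],p[1],1]; o=T[:3,3]
    return (o+d*(z-o[2])/d[2]).round(1)
def proj(c,P):
    T=np.linalg.inv(np.array(c["world_from_camera"]))
    return cv2.projectPoints(np.array([P],float),cv2.Rodrigues(T[:3,:3])[0],T[:3,3],K(c),np.array([c["k1"],0,0,0.]))[0][0,0].round(1)
def save(c,n,s=1,crop=None):
    im=c["img"][...,::-1]
    if crop: im=im[crop[1]:crop[3],crop[0]:crop[2]]
    cv2.imwrite("pics/"+n,cv2.resize(im,None,fx=s,fy=s,interpolation=cv2.INTER_CUBIC))
def st():
    o=observe(); print(o["time_s"],"pos",np.round(o["tool_pos"],1),"F",np.round(o["ft_force"],2),"w",o["gripper_width"])
    print(R.from_rotvec(o["eef_rot"]).as_matrix().round(3)); return o
E
python3 - <<'E'
from h import *
o=st(); print(o["joint_pos"])
Z=dict(red_tin_center=35,blue_tin_center=35,box_top=38,mat=5,wire_spool_center=29,masking_tape_center=12,solder_spool_center=15,sanding_block_center=15)
for n in("scene","top"):
    c=camera(n); save(c,n+"0.png",1.5); print(n,np.array(c["world_from_camera"]).round(2)[:3].tolist())
    for t,z in Z.items():
        for r in search_frame(c,t)[:3]: print(t,np.round(r["xy"],1),round(r["conf"],2),ray(c,r["xy"],z))
E
```

```text
0.0 pos [ 180.5 -650.   230.5] F [-0.12  0.58  0.17] w 85.51762207792716
[[ 0.964  0.268 -0.001]
 [ 0.268 -0.964  0.002]
 [-0.    -0.002 -1.   ]]
[ 1.21620119  0.57651173  0.02477549  1.43790602 -0.01497172  1.12899252
 -0.05653184]
scene [[-0.8, -0.28, 0.52, -129.76], [-0.6, 0.4, -0.7, 826.49], [-0.01, -0.87, -0.49, 678.43]]
red_tin_center [279.  199.8] 0.83 [465.4 -57.7  35. ]
blue_tin_center [289.2 167.6] 0.95 [ 549.7 -238.    35. ]
blue_tin_center [319.6 168.5] 0.85 [ 468.6 -287.9   35. ]
blue_tin_center [251.  178.6] 0.83 [ 603.5 -110.7   35. ]
box_top [241.1 247. ] 0.8 [414.2 174.8  38. ]
mat [260.  199.3] 0.94 [539.7 -69.3   5. ]
mat [333.9 161.4] 0.52 [ 483.3 -413.7    5. ]
wire_spool_center [234.7 160.9] 0.93 [ 728.1 -185.4   29. ]
masking_tape_center [200.7 188.9] 0.72 [713.6  -5.2  12. ]
solder_spool_center [334.7 159.8] 0.47 [ 477.8 -407.6   15. ]
sanding_block_center [227.7 288.1] 0.86 [366.3 282.7  15. ]
top [[0.0, -0.99, 0.17, 285.91], [-1.0, -0.0, 0.01, -64.25], [-0.01, -0.17, -0.99, 1641.84]]
red_tin_center [257.3 213.5] 0.52 [478.1 -71.8  35. ]
red_tin_center [349.  216.8] 0.28 [ 467.9 -371.3   35. ]
blue_tin_center [312.5 187.3] 0.82 [ 565.4 -253.6   35. ]
blue_tin_center [274.7 177.1] 0.77 [ 599.4 -129.1   35. ]
box_top [190.4 227.1] 0.64 [432.5 145.7  38. ]
mat [265.9 201. ] 0.97 [ 523.8 -100.6    5. ]
wire_spool_center [295.2 142.1] 0.94 [ 720.6 -198.9   29. ]
masking_tape_center [230.7 135.3] 0.57 [748.7  19.2  12. ]
masking_tape_center [352.6 220.4] 0.33 [ 458.6 -387.3   12. ]
solder_spool_center [350.5 218.7] 0.52 [ 463.9 -379.9   15. ]
sanding_block_center [139.2 250.1] 0.65 [358.2 315.6  15. ]
```

```bash
python3 - <<'E'
from h import *
for n in("scene","top"):
    c=camera(n); print({k:c[k] for k in c if k not in("img","world_from_camera")}, proj(c,observe()["tool_pos"]))
    if n=="top": save(c,"topcrop.png",3.2,(110,100,360,280))
E
```

```text
{'vertical_fov': 46.248328238869625, 'cx': 258.68291218603144, 'cy': 184.5240319377339, 'k1': -0.088143074712313, 'shot': 3} [456.8  95.9]
{'vertical_fov': 42.43222980527445, 'cx': 251.07416065691763, 'cy': 188.09171447857813, 'k1': -0.04907940288558409, 'shot': 4} [464.1 311.1]
```

View pics/scene0.png

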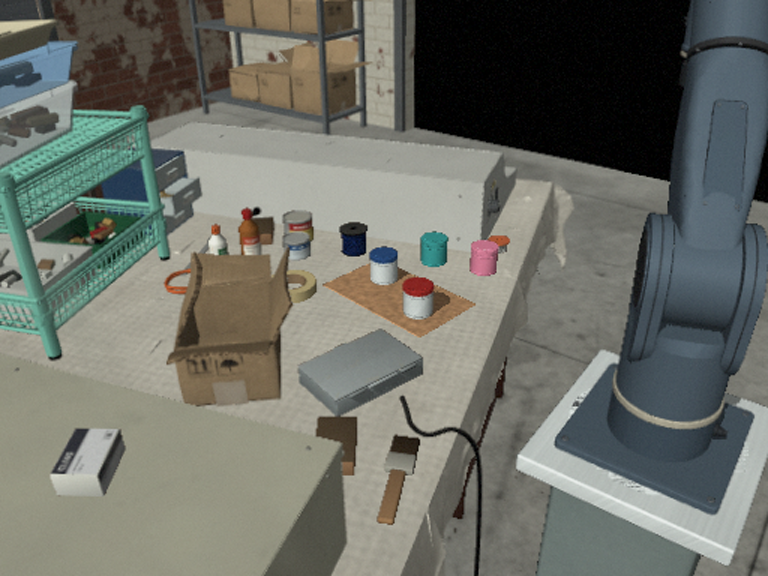

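View pics/topcrop.png

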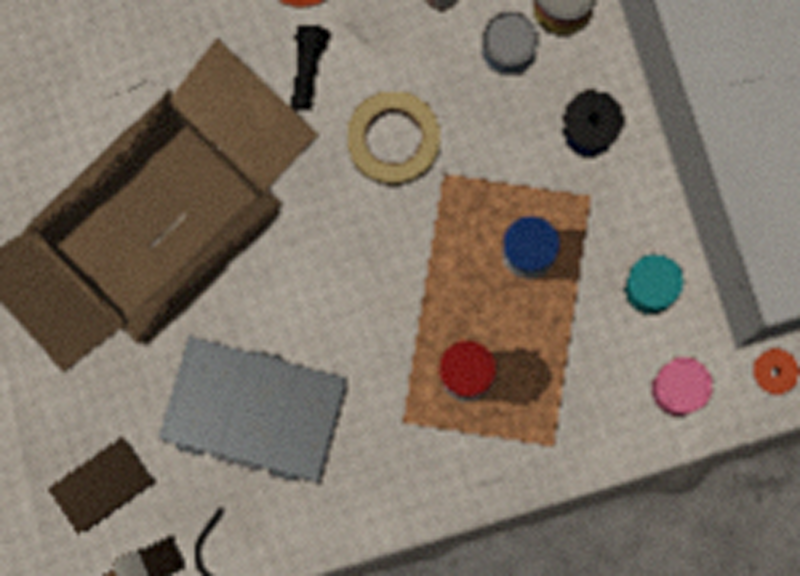

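The scene view shows the red lid at about (279,189) and the blue lid at (256,172), both on the cork mat. The look-alikes off the mat are turquoise (289,166) and pink (322,171). In the enlarged top crop the blue lid (276,177) and red lid (256,215) are also on the mat, while turquoise (314,188) and pink (323,220) are off it. The lids on the mat fit the description. I'll segment the lids next, because the two cameras disagree.

```bash
cat >> h.py <<'E'
def lid(c,col,near,rad=14):
    h=cv2.cvtColor(c["img"],cv2.COLOR_RGB2HSV).astype(int)
    H,S,V=h[...,0],h[...,1],h[...,2]
    m=((H<6)|(H>172))&(S>170)&(V>60) if col=="red" else (abs(H-110)<10)&(S>150)&(V>50)
    y,x=np.nonzero(m); k=np.hypot(x-near[0],y-near[1])<rad; x,y=x[k],y[k]
    return np.array([(x.min()+x.max())/2,(y.min()+y.max())/2]),(x.min(),x.max(),y.min(),y.max(),len(x))
def line(c,uv):
    T=np.array(c["world_from_camera"]); a=ray(c,uv,0);o=T[:3,3]; return o,(a-o)/np.linalg.norm(a-o)
def tri(L):
    A=0;b=0
    for o,d in L: M=np.eye(3)-np.outer(d,d);A=A+M;b=b+M@o
    return np.linalg.solve(A,b).round(1)
E
python3 - <<'E'
from h import *
s=camera("scene");t=camera("top")
for col,a,b in(("red",(279,189),(256,215)),("blue",(256,172),(276,177))):
    u,e=lid(s,col,a); v,f=lid(t,col,b); print(col,u,e,ray(s,u,62),"|",v,f,ray(t,v,65),tri([line(s,u),line(t,v)]))
# box lid corners from views
for c,q in((s,[(298/1.5,370/1.5),(378/1.5,331/1.5),(423/1.5,364/1.5)]),(t,[(110+x/3.2,100+y/3.2) for x,y in((190,338),(347,379),(320,482),(162,440))])):
    print([ray(c,p,38)[:2].tolist() for p in q])
print("mat",[ray(t,(110+x/3.2,100+y/3.2),5)[:2].tolist() for x,y in((445,175),(590,198),(555,445),(404,423))])
E
```

```text
red [278.5 191. ] (np.int64(269), np.int64(288), np.int64(185), np.int64(197), 203) [467.9 -58.3  62. ] | [255.5 215. ] (np.int64(247), np.int64(264), np.int64(207), np.int64(223), 231) [469.6 -65.9  65. ] [471.4 -65.3  57.4]
blue [255.5 169.5] (np.int64(247), np.int64(264), np.int64(165), np.int64(174), 145) [ 596.5 -124.7   62. ] | [275.5 176. ] (np.int64(268), np.int64(283), np.int64(168), np.int64(184), 204) [ 597.2 -130.5   65. ] [ 599.4 -130.2   58.6]
[[496.1, 232.4], [460.7, 71.7], [345.9, 104.9]]
[[502.8, 216.6], [461.1, 54.9], [356.7, 80.6], [398.3, 241.9]]
mat [[682.6, -43.6], [657.9, -197.3], [397.0, -158.3], [419.2, -2.4]]
```

```bash
python3 -m pendant '0 0 0 29 -32 0 0;0 0 0 29 -32 0 0;0 0 0 29 -32 0 0;0 0 0 29 -32 0 0;0 0 0 29 -32 0 0;0 0 0 29 -32 0 0;0 0 0 29 -32 0 0;0 0 0 29 -32 0 0;0 0 0 29 -32 0 0;0 0 0 29 -32 0 0;0 0 0 29 -32 0 0;0 0 0 29 -32 0 0'; python3 -c "
from h import *
st()"
```

```text
time_s: 2.3
tool_pos: [418.8, -177.1, 230.4]
eef_rot: [3.108, 0.406, 0.003]
ft_force: [1.2, -0.0, 0.2]
gripper_width: 85.5
2.3 pos [ 418.8 -177.1  230.4] F [ 1.17 -0.02  0.15] w 85.47723489179936
[[ 0.967  0.257  0.003]
 [ 0.257 -0.966 -0.007]
 [ 0.001  0.007 -1.   ]]
```

```bash
python3 -m pendant '0 0 0 19 -24 0 0;0 0 0 19 -24 0 0;0 0 0 19 -24 0 0;0 0 0 19 -24 0 0;0 0 0 0 0 25 0;0 0 0 0 0 40 0;0 0 0 0 0 40 0;0 0 0 0 0 20 0;0 0 0 0 0 0 0'; python3 - <<'E'
from h import *
o=st(); s=camera("scene");t=camera("top"); p=o["tool_pos"]
print(proj(s,p),proj(t,p), proj(s,[469,-65,65]),proj(t,[469,-65,65]))
a=cv2.resize(s["img"][120:220,220:340],None,fx=5,fy=5,interpolation=2)[:400]
def crop(c,q):
    u,v=np.int32(proj(c,q)); im=cv2.resize(c["img"][v-40:v+40,u-40:u+40],None,fx=5,fy=5,interpolation=cv2.INTER_CUBIC)
    for P,cl in((p,(0,255,0)),([469,-65,65],(255,255,0))):
        w=proj(c,P); cv2.circle(im,(int((w[0]-u+40.5)*5),int((w[1]-v+40.5)*5)),4,cl,2)
    return im
cv2.imwrite("pics/a1.png",np.hstack([crop(s,p),crop(t,p)])[...,::-1])
E
```

```text
time_s: 3.2
tool_pos: [476.8, -51.6, 104.7]
eef_rot: [3.106, 0.426, 0.024]
ft_force: [0.6, -0.2, 2.0]
gripper_width: 85.0
3.2 pos [476.8 -51.6 104.7] F [ 0.56 -0.19  1.98] w 85.02854723201901
[[ 0.963  0.269  0.016]
 [ 0.269 -0.963 -0.004]
 [ 0.014  0.009 -1.   ]]
[274.5 177.3] [251.  211.3] [279.5 188.9] [255.2 215.2]
```

View pics/a1.png

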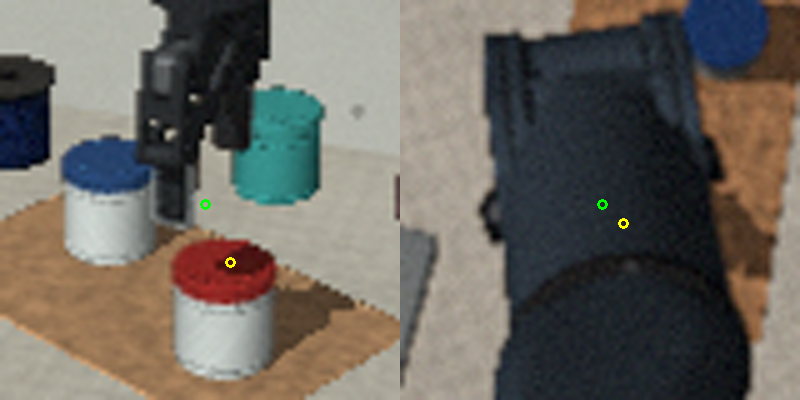

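```bash
python3 -m pendant '0 -0.015 0 -9 10 0 0;0 0 0 0 0 0 0;0 0 0 0 0 0 0'; python3 -c "
from h import *
st()"
```

```text
time_s: 3.6
tool_pos: [473.5, -65.7, 110.3]
eef_rot: [3.102, 0.422, 0.012]
ft_force: [-0.2, 1.1, -0.0]
gripper_width: 85.3
3.6 pos [473.5 -65.7 110.3] F [-0.18  1.06 -0.02] w 85.31537367233864
[[ 0.964  0.267  0.009]
 [ 0.267 -0.964 -0.01 ]
 [ 0.006  0.012 -1.   ]]
```

```bash
python3 -m pendant '0 0 0 -2 -2 15 0;0 0 0 0 0 20 0;0 0 0 0 0 20 0;0 0 0 0 0 20 0;0 0 0 0 0 10 0;0 0 0 0 0 5 0;0 0 0 0 0 0 0;0 0 0 0 0 0 0'; python3 - <<'E'
from h import *
o=st(); s=camera("scene"); save(s,"a2.png",5,(235,130,335,230))
E
```

```text
time_s: 4.4
tool_pos: [477.3, -66.6, 23.5]
eef_rot: [3.1, 0.417, 0.033]
ft_force: [0.1, 0.1, 0.8]
gripper_width: 85.4
4.4 pos [477.3 -66.6  23.5] F [0.06 0.08 0.82] w 85.3566787651608
[[ 0.964  0.264  0.022]
 [ 0.265 -0.964 -0.011]
 [ 0.019  0.016 -1.   ]]
```

View pics/a2.png

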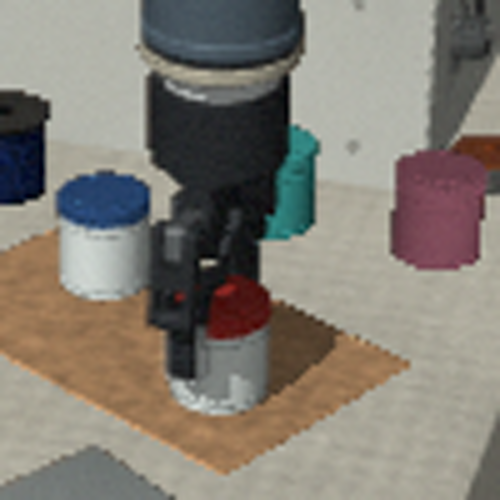

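The near finger is at crop (185,340), straddling the tin at (220,370); the pads sit about 5 mm too far in +x. I'll correct that and the tilt, then close.

```bash
python3 -m pendant '0 -0.02 0 -5 -2 3 0;0 0 0 0 0 2 0;0 0 0 0 0 0 0;0 0 0 0 0 0 0.3;0 0 0 0 0 0 0.6;0 0 0 0 0 0 1;0 0 0 0 0 0 1;0 0 0 0 0 0 1;0 0 0 0 0 0 1;0 0 0 0 0 0 1;0 0 0 0 0 0 1'; python3 -c "
from h import *
st()"
```

```text
time_s: 5.55
tool_pos: [472.6, -66.0, 20.0]
eef_rot: [3.096, 0.416, 0.004]
ft_force: [-0.4, -0.9, 0.8]
gripper_width: 55.4
5.55 pos [472.6 -66.   20. ] F [-0.45 -0.87  0.81] w 55.384590302976584
[[ 0.964  0.264  0.005]
 [ 0.264 -0.964 -0.017]
 [ 0.     0.017 -1.   ]]
```

```bash
python3 -m pendant '0 0 0 0 0 -8 1;0 0 0 0 0 -15 1;0 0 0 0 0 -15 1;0 0 0 0 0 -15 1;0 0 0 0 0 -12 1;0 0 0 0 0 -6 1;0 0 0 0 0 0 1;0 0 0 0 0 0 1;0 0 0 0 0 0 1;0 0 0 0 0 0 1;0 0 0 0 0 0 1'; python3 - <<'E'
from h import *
o=st();F=[]
for i in range(12):
    s=camera("scene"); o=observe();F.append(o["ft_force"])
print(np.mean(F,0),np.std(F,0)); save(s,"a3.png",4,(215,110,340,230)); st()
E
```

```text
time_s: 6.65
tool_pos: [470.0, -64.9, 94.0]
eef_rot: [3.097, 0.416, -0.003]
ft_force: [-0.4, -0.1, -1.7]
gripper_width: 55.1
6.65 pos [470.  -64.9  94. ] F [-0.38 -0.07 -1.74] w 55.116091530490856
[[ 0.964  0.264  0.   ]
 [ 0.264 -0.964 -0.017]
 [-0.004  0.016 -1.   ]]
[-0.01790939 -0.17764867 -1.85772354] [0.50310139 0.50513605 0.35677012]
7.25 pos [470.3 -64.9  94.4] F [-0.07  0.22 -1.59] w 55.123069925022406
[[ 0.964  0.264  0.001]
 [ 0.264 -0.964 -0.017]
 [-0.004  0.016 -1.   ]]
```

View pics/a3.png

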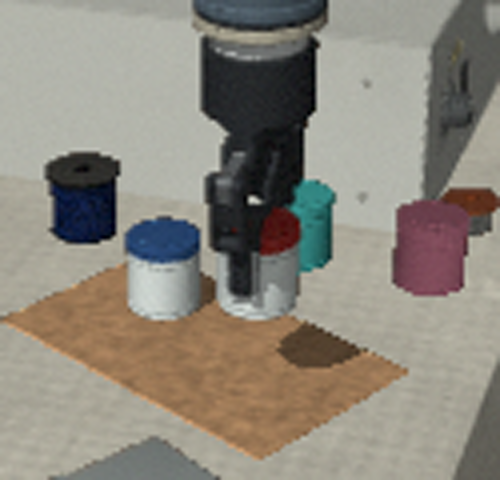

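The red tin hangs upright in the jaws at crop (258,265), its shadow on the mat and blue standing. Its weight reads about 1.9 N, so roughly 0.19 kg: the light one. Lowering it back.

```bash
python3 -m pendant '0 0 0 0 0 10 1;0 0 0 0 0 15 1;0 0 0 0 0 15 1;0 0 0 0 0 12 1;0 0 0 0 0 6 1;0 0 0 0 0 2 1;0 0 0 0 0 0 1;0 0 0 0 0 0 1'; python3 -c "
from h import *
st()"
```

```text
time_s: 8.05
tool_pos: [470.7, -65.9, 30.1]
eef_rot: [3.097, 0.417, -0.001]
ft_force: [-0.6, -0.9, -1.6]
gripper_width: 55.0
8.05 pos [470.7 -65.9  30.1] F [-0.59 -0.95 -1.62] w 55.03850700816227
[[ 0.964  0.264  0.002]
 [ 0.264 -0.964 -0.017]
 [-0.003  0.016 -1.   ]]
```

```bash
python3 -m pendant '0 0 0 0 0 3 1;0 0 0 0 0 3 1;0 0 0 0 0 2 1;0 0 0 0 0 1 1;0 0 0 0 0 0 1;0 0 0 0 0 0 1;0 0 0 0 0 0 1'; python3 -c "
from h import *
st()"
```

```text
time_s: 8.75
tool_pos: [471.7, -66.2, 21.6]
eef_rot: [3.097, 0.416, 0.003]
ft_force: [-1.5, 0.6, -2.0]
gripper_width: 54.7
8.75 pos [471.7 -66.2  21.6] F [-1.49  0.62 -2.05] w 54.704213742225654
[[ 0.965  0.264  0.004]
 [ 0.264 -0.964 -0.017]
 [-0.     0.017 -1.   ]]
```

```bash
python3 -m pendant '0 0 0 0 0 1 1;0 0 0 0 0 1 1;0 0 0 0 0 0 1;0 0 0 0 0 0 1'; python3 -c "
from h import *
st()"
```

```text
time_s: 9.15
tool_pos: [471.8, -66.1, 20.0]
eef_rot: [3.096, 0.416, 0.005]
ft_force: [0.3, -0.6, -1.4]
gripper_width: 55.0
9.15 pos [471.8 -66.1  20. ] F [ 0.33 -0.56 -1.42] w 54.988384113201214
[[ 0.965  0.264  0.005]
 [ 0.264 -0.964 -0.017]
 [ 0.001  0.018 -1.   ]]
```

```bash
python3 -m pendant '0 0 0 0 0 1 1;0 0 0 0 0 1 1;0 0 0 0 0 0 1;0 0 0 0 0 0 1'; python3 -c "
from h import *
st()
for i in range(5): camera('top'); print(observe()['ft_force'][2])"
```

```text
time_s: 9.55
tool_pos: [472.0, -66.1, 20.3]
eef_rot: [3.096, 0.416, 0.008]
ft_force: [0.3, 0.7, -2.0]
gripper_width: 55.2
9.55 pos [472.  -66.1  20.3] F [ 0.35  0.69 -1.97] w 55.230320312568495
[[ 0.964  0.264  0.007]
 [ 0.264 -0.964 -0.017]
 [ 0.002  0.019 -1.   ]]
-1.0106319188722366
-2.2169075211839404
-2.4973890745709237
-1.4000554478418512
-1.691414733403785
```

```bash
python3 -m pendant '0 0 0 0 0 2 1;0 0 0 0 0 2 1;0 0 0 0 0 1 1;0 0 0 0 0 1 1'; python3 -c "
from h import *
st()
for i in range(5): camera('top'); print(observe()['ft_force'][2])"
```

```text
time_s: 10.2
tool_pos: [472.1, -66.1, 19.9]
eef_rot: [3.094, 0.416, 0.013]
ft_force: [-3.3, 1.1, 14.9]
gripper_width: 55.2
10.2 pos [472.1 -66.1  19.9] F [-3.34  1.05 14.89] w 55.16210472429677
[[ 0.964  0.264  0.011]
 [ 0.264 -0.964 -0.019]
 [ 0.006  0.021 -1.   ]]
20.21372738002983
19.223337567353358
19.05110201870577
19.587507472765726
19.7583864812595
```

Contact with the mat is clear. I'll ease off, open and rise.

```bash
python3 -m pendant '0 0 0 0 0 -0.5 1;0 0 0 0 0 0 0.8;0 0 0 0 0 0 0.5;0 0 0 0 0 0 0.2;0 0 0 0 0 0 0;0 0 0 0 0 0 0;0 0 0 0 0 0 0;0 0 0 0 0 0 0;0 0 0 0 0 0 0;0 0 0 0 0 0 0'; python3 - <<'E'
from h import *
o=st(); s=camera("scene"); save(s,"a4.png",4,(215,110,340,230))
E
```

```text
time_s: 11.45
tool_pos: [472.4, -66.1, 20.1]
eef_rot: [3.094, 0.416, 0.013]
ft_force: [0.1, 0.3, 0.5]
gripper_width: 85.4
11.45 pos [472.4 -66.1  20.1] F [0.12 0.35 0.54] w 85.3798386729991
[[ 0.964  0.264  0.011]
 [ 0.264 -0.964 -0.019]
 [ 0.006  0.021 -1.   ]]
```

View pics/a4.png

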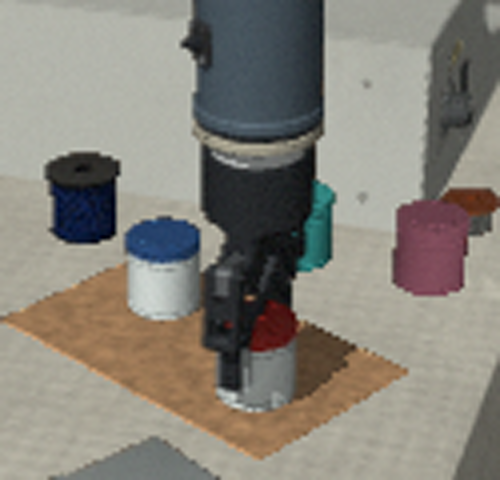

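The red tin stands upright on the mat at crop (258,370), jaws open. Now up and over to blue.

```bash
python3 -m pendant '0 0 0 0 0 -10 0;0 0 0 0 0 -20 0;0 0 0 0 0 -25 0;0 0 0 0 0 -25 0;0 0 0 0 0 -10 0;0.02 -0.01 0 17 15 0 0;0 0 0 24 21 0 0;0 0 0 24 21 0 0;0 0 0 17 15 0 0;0 0 0 8 8 0 0;0 0 0 0 0 0 0;0 0 0 0 0 0 0'; python3 - <<'E'
from h import *
o=st(); s=camera("scene"); 
d=R.from_rotvec(o["eef_rot"]).as_matrix().T@(np.array([599,-130,20])-o["tool_pos"]); print(d)
save(s,"a5.png",4,(205,100,330,220))
print(lid(s,"red",(279,189)))
E
```

```text
time_s: 12.7
tool_pos: [581.0, -119.0, 122.4]
eef_rot: [3.112, 0.421, -0.004]
ft_force: [-0.7, -0.9, -0.5]
gripper_width: 85.2
12.7 pos [ 581.  -119.   122.4] F [-0.66 -0.89 -0.47] w 85.15679699793884
[[ 0.964  0.265 -0.002]
 [ 0.265 -0.964 -0.001]
 [-0.003  0.001 -1.   ]]
[ 14.67322643  15.31929955 102.42023383]
(array([278.5, 191. ]), (np.int64(269), np.int64(288), np.int64(185), np.int64(197), 206))
```

View pics/a5.png

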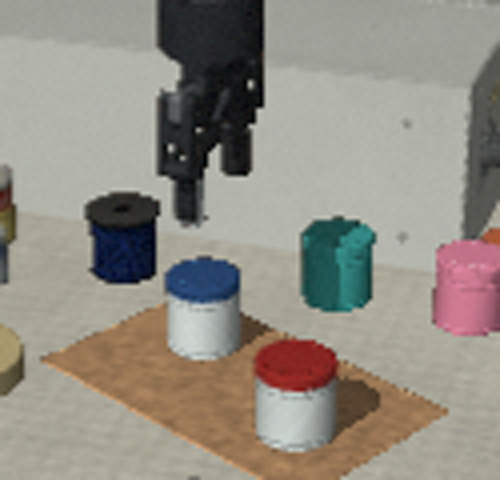

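The red tin stands untouched at crop (295,395) and the blue lid is at (203,280), with the jaws above and short of it, which agrees with the computed offset.

```bash
python3 -m pendant '0 0 0 8 8 0 0;0 0 0 6 7 0 0;0 0 0 0 0 0 0;0 0 0 0 0 0 0'; python3 - <<'E'
from h import *
o=st(); 
d=R.from_rotvec(o["eef_rot"]).as_matrix().T@(np.array([599,-130,20])-o["tool_pos"]); print(d)
E
```

```text
time_s: 13.15
tool_pos: [598.6, -129.6, 123.2]
eef_rot: [3.112, 0.423, -0.005]
ft_force: [-0.2, -0.4, -0.2]
gripper_width: 85.2
13.15 pos [ 598.6 -129.6  123.2] F [-0.17 -0.43 -0.21] w 85.16163475970762
[[ 0.964  0.267 -0.003]
 [ 0.267 -0.964 -0.001]
 [-0.003  0.001 -1.   ]]
[  0.56601233   0.45592993 103.23828255]
```

```bash
python3 -m pendant '0 0 0 0 0 15 0;0 0 0 0 0 20 0;0 0 0 0 0 20 0;0 0 0 0 0 18 0;0 0 0 0 0 8 0;0 0 0 0 0 3 0;0 0 0 0 0 0 0;0 0 0 0 0 0 0'; python3 - <<'E'
from h import *
o=st(); s=camera("scene"); save(s,"a6.png",5,(205,110,305,210))
d=R.from_rotvec(o["eef_rot"]).as_matrix().T@(np.array([599,-130,20])-o["tool_pos"]); print(d)
E
```

```text
time_s: 13.95
tool_pos: [598.7, -128.9, 38.1]
eef_rot: [3.112, 0.424, -0.002]
ft_force: [-1.0, 0.4, 0.5]
gripper_width: 85.2
13.95 pos [ 598.7 -128.9   38.1] F [-1.03  0.37  0.51] w 85.24422588854833
[[ 0.964  0.267 -0.001]
 [ 0.267 -0.964 -0.001]
 [-0.001  0.001 -1.   ]]
[-0.02094101  1.0983431  18.12020975]
```

View pics/a6.png

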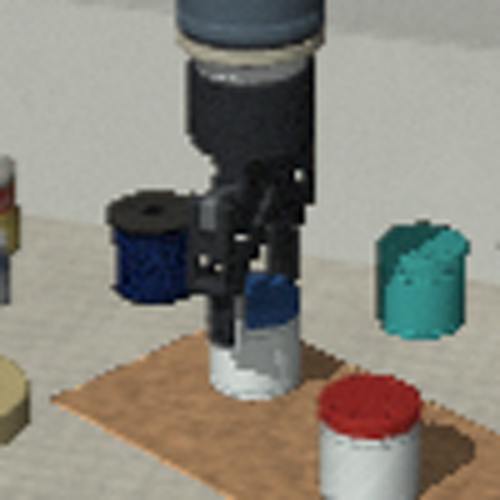

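The jaws straddle the blue tin (centre crop (255,350), near finger (222,310)), 18 mm still to go down. I'll finish the descent and grip.

```bash
python3 -m pendant '0 0 0 0 1 8 0;0 0 0 0 0 7 0;0 0 0 0 0 3 0;0 0 0 0 0 0 0;0 0 0 0 0 0 0.3;0 0 0 0 0 0 0.6;0 0 0 0 0 0 1;0 0 0 0 0 0 1;0 0 0 0 0 0 1;0 0 0 0 0 0 1;0 0 0 0 0 0 1;0 0 0 0 0 0 1'; python3 -c "
from h import *
st()"
```

```text
time_s: 15.2
tool_pos: [599.9, -130.1, 20.4]
eef_rot: [3.111, 0.423, 0.002]
ft_force: [-0.1, 0.0, -0.6]
gripper_width: 55.6
15.2 pos [ 599.9 -130.1   20.4] F [-0.06  0.01 -0.57] w 55.563357618274274
[[ 0.964  0.267  0.002]
 [ 0.267 -0.964 -0.002]
 [ 0.001  0.002 -1.   ]]
```

```bash
python3 -m pendant '0 0 0 0 0 -8 1;0 0 0 0 0 -15 1;0 0 0 0 0 -18 1;0 0 0 0 0 -18 1;0 0 0 0 0 -18 1;0 0 0 0 0 -15 1;0 0 0 0 0 -8 1;0 0 0 0 0 -5 1;0 0 0 0 0 0 1;0 0 0 0 0 0 1;0 0 0 0 0 0 1;0 0 0 0 0 0 1'; python3 - <<'E'
from h import *
o=st();F=[]
for i in range(10):
    s=camera("top"); o=observe();F.append(o["ft_force"])
print(np.mean(F,0)); st()
d=R.from_rotvec(o["eef_rot"]).as_matrix().T@(np.array([429,150,140])-o["tool_pos"]); print(d)
E
```

```text
time_s: 16.4
tool_pos: [594.7, -129.6, 126.5]
eef_rot: [-3.112, -0.424, 0.016]
ft_force: [0.2, -0.5, -4.8]
gripper_width: 55.3
16.4 pos [ 594.7 -129.6  126.5] F [ 0.17 -0.49 -4.83] w 55.29119026485416
[[ 0.963  0.268 -0.01 ]
 [ 0.268 -0.964 -0.   ]
 [-0.01  -0.003 -1.   ]]
[-0.0848186  -0.03024402 -5.08461091]
16.9 pos [ 595.1 -129.6  127.2] F [-0.01  0.36 -4.61] w 55.354351989306686
[[ 0.963  0.268 -0.009]
 [ 0.268 -0.963 -0.   ]
 [-0.009 -0.002 -1.   ]]
[ -85.26836336 -313.91169085  -11.35896362]
```

Blue reads 5.1 N, about 0.52 kg against 0.19 kg for red, so blue is the heavier. I'll carry it over the box.

```bash
python3 -m pendant '0 0.01 0 -3 -10 -4 1;0 0 0 -6 -20 -4 1;0 0 0 -8 -30 -4 1;0 0 0 -8 -30 -3 1;0 0 0 -8 -30 -2 1;0 0 0 -8 -30 -2 1;0 0 0 -8 -30 0 1;0 0 0 -8 -30 0 1;0 0 0 -7 -25 0 1;0 0 0 -5 -18 0 1;0 0 0 -3 -10 0 1;0 0 0 0 0 0 1'; python3 - <<'E'
from h import *
o=st()
d=R.from_rotvec(o["eef_rot"]).as_matrix().T@(np.array([429,151,146])-o["tool_pos"]); print(d)
E
```

```text
time_s: 18.1
tool_pos: [445.0, 117.8, 151.4]
eef_rot: [-3.107, -0.426, -0.018]
ft_force: [1.0, -0.5, -5.4]
gripper_width: 55.2
18.1 pos [445.  117.8 151.4] F [ 0.95 -0.48 -5.42] w 55.20189191575646
[[ 0.963  0.269  0.011]
 [ 0.269 -0.963  0.007]
 [ 0.012 -0.004 -1.   ]]
[ -6.51775825 -36.23790366   5.41150407]
```

```bash
python3 -m pendant '0 -0.01 0 -2 -12 1 1;0 0 0 -2 -12 1 1;0 0 0 -2 -7 0 1;0 0 0 0 -3 0 1;0 0 0 0 0 0 1;0 0 0 0 0 0 1;0 0 0 0 0 0 1;0 0 0 0 0 0 1;0 0 0 0 0 0 1;0 0 0 0 0 0 1'; python3 - <<'E'
from h import *
o=st(); s=camera("scene"); t=camera("top")
print(np.abs(o["dq"]).max(), lid(s,"red",(279,189)), lid(t,"red",(256,215)))
a=cv2.resize(s["img"][110:310,150:350],(400,400)); b=cv2.resize(t["img"][130:290,130:290],(400,400))
cv2.imwrite("pics/a7.png",np.hstack([a,b])[...,::-1]); st()
E
```

```text
time_s: 19.1
tool_pos: [430.7, 148.5, 149.3]
eef_rot: [-3.111, -0.418, -0.003]
ft_force: [0.4, 0.1, -4.4]
gripper_width: 56.0
19.1 pos [430.7 148.5 149.3] F [ 0.42  0.14 -4.42] w 55.9730172820021
[[ 0.964  0.264  0.001]
 [ 0.264 -0.964  0.003]
 [ 0.002 -0.002 -1.   ]]
0.0044912319493032 (array([278.5, 191. ]), (np.int64(269), np.int64(288), np.int64(185), np.int64(197), 202)) (array([255.5, 215. ]), (np.int64(247), np.int64(264), np.int64(207), np.int64(223), 229))
19.2 pos [430.7 148.5 149.3] F [ 0.22 -0.24 -5.74] w 55.68053131951414
[[ 0.964  0.264  0.001]
 [ 0.264 -0.964  0.003]
 [ 0.002 -0.002 -1.   ]]
```

View pics/a7.png

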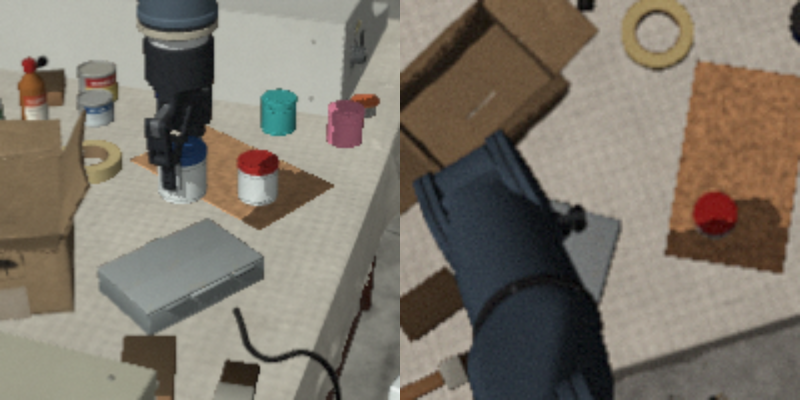

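```bash
python3 - <<'E'
from h import *
s=camera("scene"); print(proj(s,[430,149,38]),proj(s,[421,165,38]),ray(s,(240.5,241),38),proj(s,[430.7,148.5,164]))
im=s["img"][195:285,190:290].copy(); im=cv2.resize(im,None,fx=6,fy=6,interpolation=cv2.INTER_CUBIC)
for P,cl in(([430,149,38],(255,0,0)),([503,217,38],(0,255,0)),([461,55,38],(0,255,0)),([357,81,38],(0,255,0)),([398,242,38],(0,255,0))):
    w=proj(s,P); cv2.circle(im,(int((w[0]-189.5)*6),int((w[1]-194.5)*6)),4,cl,2)
cv2.imwrite("pics/a8.png",im[...,::-1])
E
```

```text
[242.6 239.4] [241.4 243.9] [430.1 157.1  38. ] [240.9 194. ]
```

View pics/a8.png

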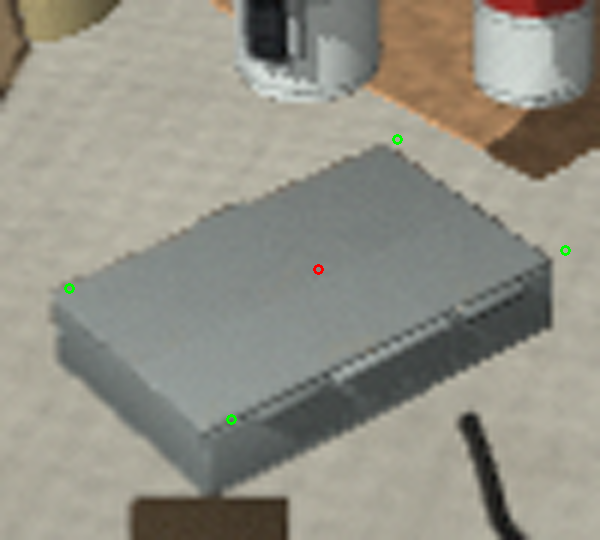

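The red dot, directly under the tin, is about 10 mm from the middle of the box lid at crop (302,281), well within 45 mm. The tin hangs upright and still, and red is standing on the mat. Handing in.

```bash
python3 -c "
from plant import *
print(observe()['time_s'],observe()['gripper_width']); print(finish_job())"
```

```text
19.25 55.47455051940648
the job is handed in; nothing more can be done
None
```

I handed the job in at 19.25 s with the blue-lidded tin, the heavier of the two, held over the middle of the compartment box. `finish_job()` gives no verdict, so I have only my own checks to go on.

**What I did**
- I lifted the red-lidded tin about 74 mm. It read about 1.9 N, roughly 0.19 kg.
- I set it back on the mat, opened the jaws and moved clear. It stood upright, and its lid was at the same pixels in both cameras afterwards.
- I lifted the blue-lidded tin about 107 mm. It read about 5.1 N, roughly 0.52 kg, so I carried it to the box.

**Last checks**
- **Hold:** the tin's centre is at about z = 0.165 m, with the grip 55 to 56 mm wide. The tool is within 0.005 rad of vertical and all joint speeds are below 0.005 rad/s.
- **Red tin:** it stands upright and released on the mat.
- **Bystanders:** the tape roll, wire spool, solder reel and sanding block looked unmoved in the last pictures I viewed of each. I did not measure them.

**What disagreed**
- The two cameras put the box middle about 10 mm apart. I held the tin at the top camera's estimate, so it may be about 10 mm off centre, against the 45 mm allowed.
- When I set red down, the push on the mat reached about 20 N before I eased off and opened the jaws.

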